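Key the driving hub onto the spindle

TASK

The wooden driving hub hangs loose on the plain end of the headstock's spindle. Lay the loose steel key in the slot along the top of the spindle so that it sits fully down and let go of it; then turn the hub by its arm, feeling for the spot where its keyway meets the key, and slide it over the key, fully home against the collar. Leave the other things on the table where they are.

Things in the scene. Friction and masses are not known exactly. Their poses are not given: they have to be found in the camera images.
- headstock: Fixed fixture: light plank 150 (x) x 335 (y) x 20 mm, a darker timber headstock block at its +y end (y = 64 to 144 mm, x to +-65 mm, 145 mm high). Origin at table height under the spindle's axis, z up. A steel spindle of 40 mm diameter runs along y, axis 105 mm above the table at x = 0, from its free end at y = -145 to a 60 mm collar at y = 52 to 64 mm. It does not turn.
- slot (a point): Middle of the floor of the key slot in the spindle's top, at headstock (0, 16, 113) mm, axes as the headstock's. The slot runs along y: 72 mm long (headstock y = -20 to 52), 16 mm wide, 12 mm deep below the spindle's top line (125 mm above the table); flat floor, closed ends, long mouth edges bevelled by 2 mm.
- key: Loose plain steel bar 68 (x) x 14 (y) x 24 (z) mm, about 0.17 kg, lying on the table on a 14 mm side, z up, left or right of the fixture. Origin at the centre of its underside, x along its length. It goes into the slot lengthwise, z up, either way round; seated, its lower half is in the slot and 12 mm stand out above the spindle's top line.
- key_mid (a point): Centre of the key, 12 mm above its underside, axes as the key's.
- bore (a point): Point on the spindle's axis that travels along with the hub; its axes stay parallel to the headstock's and do NOT show how far the hub is turned. The hub: a wooden drum 92 mm in diameter, 60 mm long, from 40 mm on the -y side of this point to 20 mm on its +y side (towards the slot), with one keyway right through, 17 mm wide, reaching to 36 mm from the axis; it must come on top.
- lever_plane (a point): Point on the spindle's axis, 10 mm on the +y side of bore; does NOT turn with the hub. Here a light wooden arm, 16 mm wide (18 mm along y), is clamped firmly to the drum and stands out to 105 mm from the axis, only roughly in line with the keyway: up to 6 degrees off either way. At the start it leans up to 45 degrees to +x or -x. Neither angle is reported: see or feel.
- hub_back (a point): Point on the spindle's axis in the hub's flat back face (-y side, 40 mm from bore), to push it along by (the arm will do too). The hub turns stiffly (0.15 Nm: 1.5 to 2 N at the arm's end), slides stiffly (3 N) and stays where it is left. Its keyway has only 1.5 mm to spare on either side of the key: turned wrongly, the hub stops hard on the key's near end.
- hub_slide (a joint): How far the hub has been slid along the spindle towards the collar (headstock +y), m. At the start 0 to 0.025; about 0.052 when it touches the near end of the seated key; 0.122 fully home against the collar (end of travel). bore lies at headstock y = -0.090 + this value.
- offcut: Bystander: dark wooden block 80 x 50 x 28 mm, lying on the other side of the fixture from the key. Origin at the centre of its underside.
- jar: Bystander: amber glass jar, 70 mm in diameter, 95 mm high, standing at the far left. Origin at the centre of its underside.
- mallet: Bystander: hammer with a wooden handle lying at the far right, about 300 mm long; origin on its underside, within its length.

How it is judged:
By the outcome, as a careful person would: the job done as asked, in the order asked, and still so for the second after the job is handed in, with the robot touching nothing.
It also fails if it takes over 72 s, if anything falls off the work surface, if the arm or the gripper's body presses on something with over 40 N, if the wrist force passes 120 N, or if a joint passes its speed limit or range.

ROBOT

A 6-joint arm with a two-finger parallel gripper is mounted at the origin on the work surface. World frame = base frame: x ahead of the robot, y to its left, z up, the work surface at z = 0. Lengths are in m, angles in rad, forces in N, time in s.
With the tool pointing down it reaches from about 0.375 to 0.975 m from the base axis. Payload 3.8 kg.
Tool frame: the origin (TCP) lies on the centre line of the jaws, within the pads' length; the fingertips stand 25 mm ahead of it and the grasp point (between the pads) lies 6 mm ahead of it; y points along the fingers, z is the direction in which the jaws open and shut, and the axes are right-handed (so a half turn about y gives the same grasp; the last joint's range is limited). The gripper opens to 85 mm and grips with 20 to 120 N. Pads are 22 mm wide; open, the fingers measure 114 mm over their backs; the gripper's body (76 mm by 85 mm) begins 54 mm behind the grasp point. The pads swing forward as they close: fully open they stand 13 mm farther back than shut.
Start: joints at [1.262, 0.264, 1.604, -0, 1.274, -0.037], TCP at [0.181, 0.65, 0.229] pointing down, gripper open.
Joint ranges: [-2.63, 2.63], [-0.94, 2.18], [0.31, 2.57], [-1.31, 4.45], [0, 2.66], [-2.55, 2.55]. Speed limits (rad/s): [2.57, 2.57, 3.14, 3.14, 3.14, 3.14].

INTERFACE

Orientations are given as a rotation vector (axis times angle).
In Python, from workcell import bot gives the robot as it stands.
- The arm moves only by the shell command python3 -m jog 'ROWS' [FORCE]. ROWS is JSON, a list of rows, each a list of 5 numbers: the shift along the world's x, y, z in mm, then the turn about the world's z in degrees, then the finger opening in mm, from 0 to 85.4. A call has exactly 10 rows; each row is the pose to reach, as a shift and turn from the pose commanded when the call began; what a row does not reach only later rows make up. A row lasts 1/8 s, in which the tool goes at most 62.5 mm and 10.7 degrees, less where a joint would pass 70% of its speed; a pose out of reach is approached as far as the arm can. A call with a gripper value outside its range is refused whole. The fingers move at their own pace and stop on an object; FORCE is the grip in N (left out, the last holds). Time passes only in rows, so rows that repeat a pose let the fingers close, or fill a call up. It gives the time, the measured TCP pose, the force and the opening at its end, in the units of the state.
- bot.read_state(): the state, without advancing time (a new reading comes with each control period).
- bot.read_camera(name): name is "scene" or "top"; returns a dict with "pixels" (384x512x3 uint8, red, green, blue), "fx", "fy", "cx", "cy" (pixels), "dist" ([k1, k2, p1, p2, k3] as OpenCV has them; the pictures are not rectified), "R" (3x3) and "t" (3): a world point X has camera coordinates R X + t. Camera axes: x right, y down, z forward; pixel columns grow to the right and rows downward; lengths in m; the calibration is good to about 2 mm. A picture is of the moment at which its call begins. There is no depth.
- bot.finish_job(): hands the job in, once; it reports no verdict.
The state is a dict: "time": time; "q": joint angles; "joint_vel": joint speeds; "joint_torque": joint torques, N m; "tool_pos": TCP position; "tcp_rot": TCP orientation; "wrist_force": force on the tool from outside, world axes, zero at the start; "torque": the same for the moment, N m; "width": opening from 0.0 (shut) to 1.0 (fully open).
Only numpy, scipy, OpenCV 4.12 (cv2) and the standard library are available. Lean on these libraries where they do the work, as an engineer would, in place of code of your own. Each camera call takes 0.05 s, during which the arm holds its last target.

## Working session

There is one attempt and no reset: what is moved stays moved. The work goes in short steps, Python scripts to look and compute and a shell command to move; the robot and the scene stay as the last step left them, time stands still between calls to the robot, and variables do not carry over. Pictures are saved under pics/ and viewed, and the job is handed in when it is done.

```bash
mkdir -p pics; ls; python3 - <<'E'
from workcell import bot
import cv2,pickle
for n in("scene","top"):
    c=bot.read_camera(n);pickle.dump(c,open(n+'.pkl','wb'))
    cv2.imwrite(f'pics/{n}0.png',cv2.resize(c["pixels"][:,:,::-1],(768,576),interpolation=cv2.INTER_CUBIC))
    print(n,c["fx"],c["cx"],c["cy"],c["dist"],c["R"],c["t"])
print(bot.read_state())
E
```

```text
pics
scene 427.60345137133584 254.24655385029348 191.88549799287875 [0.01307448 0.         0.         0.         0.        ] [[-0.68708287  0.72652082  0.00919942]
 [ 0.551919    0.53010992 -0.64371491]
 [-0.47254899 -0.43720815 -0.76521009]] [ 0.41331963 -0.25651963  1.53338556]
top 465.8865091546315 254.5322821628002 199.87205440438743 [0.05956278 0.         0.         0.         0.        ] [[-0.00282881 -0.99995406 -0.00915809]
 [-0.99403126  0.00381059 -0.10902901]
 [ 0.1090589   0.00879501 -0.99399638]] [0.02330021 0.56955009 1.0794995 ]
{'time': 0.1, 'q': array([ 1.26211481e+00,  2.64684054e-01,  1.60529485e+00, -1.53144868e-05,
        1.27373829e+00, -3.69271923e-02]), 'joint_vel': array([ 5.10904567e-04, -1.68061896e-03, -2.86159369e-03,  8.94816976e-05,
       -2.24888168e-04,  8.07445487e-04]), 'joint_torque': array([ 9.49440546e-04, -5.16713226e+01, -3.68586302e+01,  5.25809617e-05,
        6.53111390e-03,  1.21113368e-05]), 'tool_pos': array([0.18099419, 0.64954768, 0.22775136]), 'tcp_rot': array([-1.56234812,  0.21365076, -0.21309804]), 'wrist_force': array([ 0.14645702,  0.93837893, -0.69695353]), 'torque': array([ 0.00765249, -0.05414868, -0.05240965]), 'width': 1.0012706109325957}
```

View pics/scene0.png

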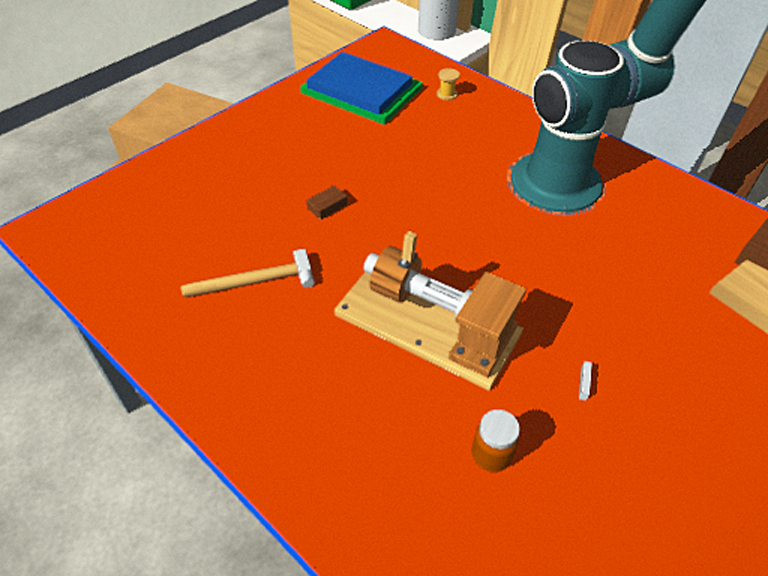

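View pics/top0.png

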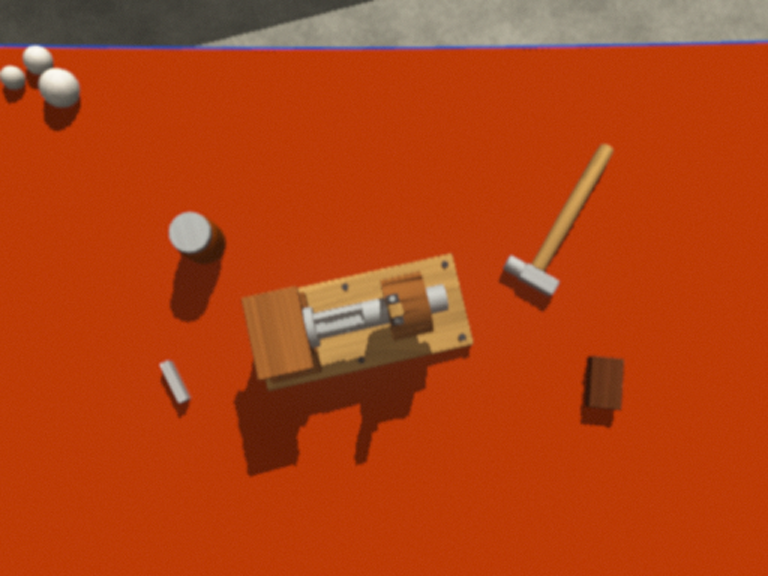

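The scene view shows the fixture at about (430,310), the key at (587,380), the jar at (497,440), the mallet at (250,275) and the offcut at (327,200). In the top view the key is at (175,382), with the plank spanning (245–470, 255–388). The slot is empty and on top, and the hub is at about (408,307) with its arm nearly upright.

```bash
cat > h.py <<'E'
import numpy as np,cv2,pickle
from workcell import bot
def ray(c,u,v):
    K=np.array([[c["fx"],0,c["cx"]],[0,c["fy"],c["cy"]],[0,0,1]])
    p=cv2.undistortPoints(np.array([[[u,v]]],float),K,np.array(c["dist"]))[0,0]
    R=np.array(c["R"]);t=np.array(c["t"])
    return -R.T@t, R.T@np.array([p[0],p[1],1])
def onz(c,u,v,z):
    o,d=ray(c,u,v); return (o+d*(z-o[2])/d[2])
def proj(c,X):
    K=np.array([[c["fx"],0,c["cx"]],[0,c["fy"],c["cy"]],[0,0,1]])
    return cv2.projectPoints(np.array(X,float).reshape(-1,1,3),cv2.Rodrigues(np.array(c["R"]))[0],np.array(c["t"],float),K,np.array(c["dist"]))[0][:,0]
def crop(c,u0,v0,u1,v1,s,fn):
    cv2.imwrite(fn,cv2.resize(c["pixels"][v0:v1,u0:u1,::-1],None,fx=s,fy=s,interpolation=cv2.INTER_CUBIC))
E
python3 - <<'E'
from h import *
t=pickle.load(open('top.pkl','rb'));s=pickle.load(open('scene.pkl','rb'))
crop(t,155,160,325,270,4.7,'pics/t1.png'); crop(t,95,225,145,285,9,'pics/tk1.png')
crop(s,215,140,365,265,4.6,'pics/s1.png'); crop(s,370,230,410,275,12,'pics/sk1.png')
E
```

```text
(no output)
```

View pics/t1.png

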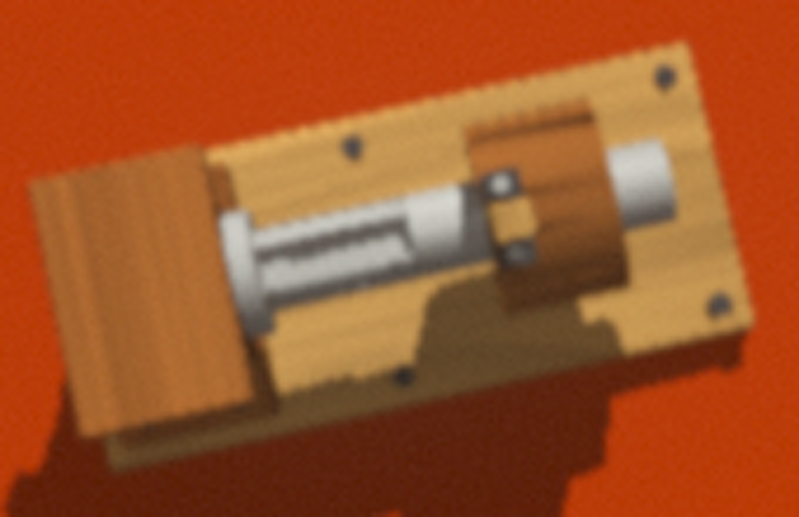

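View pics/s1.png

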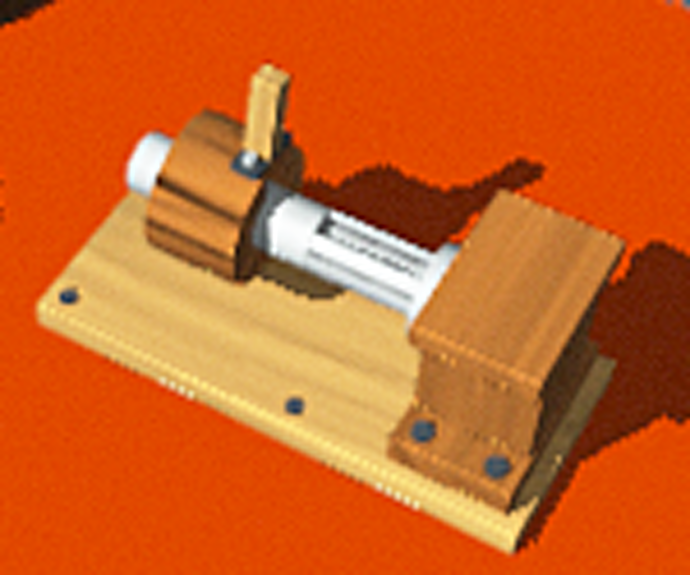

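View pics/tk1.png

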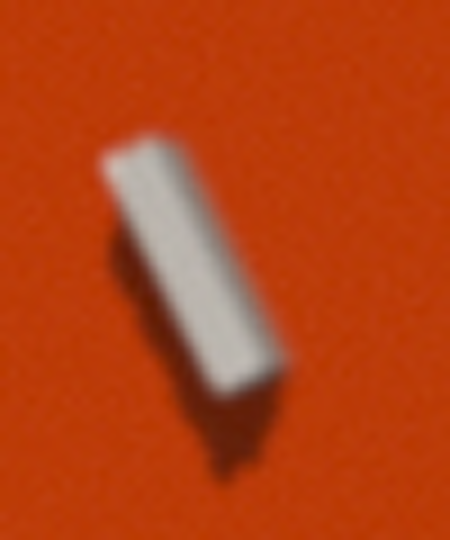

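```bash
cat > m.py <<'E'
from h import *
from scipy.optimize import least_squares
t=pickle.load(open('top.pkl','rb'));s=pickle.load(open('scene.pkl','rb'))
f=lambda x,y,s,u0,v0:((x+.5)/s-.5+u0,(y+.5)/s-.5+v0)
# headstock points: (cam,crop px, local)
P=[('t',(688,42),(75,-.0,20),1),]
T=[((688,42),(.075,-.1,.02)),((752,325),(-.075,-.1,.02))]
a=[(688,42),(752,325)]
A=[onz(t,*f(x,y,4.7,155,160),.02) for x,y in a]
B=[onz(t,*f(x,y,4.7,155,160),.145) for x,y in [(32,182),(195,148),(250,402),(82,437)]]
S=[onz(s,*f(x,y,4.6,215,140),.02) for x,y in [(40,312),(513,548)]]
C=[onz(s,*f(x,y,4.6,215,140),.145) for x,y in [(503,190),(624,243),(542,387),(412,332)]]
print('cams',ray(t,0,0)[0],ray(s,0,0)[0])
for n,L in(('A',A),('B',B),('S',S),('C',C)):
    print(n,np.round(np.array(L)[:,:2]*1000,1).tolist())
# block local: far(+y) corners / near
loc=np.array([(65,144),(65,64),(-65,64),(-65,144)])/1000
Bw=np.array(B)[:,:2]; Cw=np.array(C)[[2,3,0,1],:2] if 0 else np.array(C)[:,:2]
def fit(L,W):
    L=np.array(L);W=np.array(W)
    r=least_squares(lambda p:(np.c_[np.cos(p[2])*L[:,0]-np.sin(p[2])*L[:,1]+p[0],np.sin(p[2])*L[:,0]+np.cos(p[2])*L[:,1]+p[1]]-W).ravel(),[.5,0,0])
    return r.x,np.round(r.fun.reshape(-1,2)*1000,1)
print(fit(loc,Bw)); 
# scene block corners: (503,190)= near robot,-y-side ; order -> local(-65,64),(-65,144),(65,144),(65,64)
loc2=np.array([(-65,64),(-65,144),(65,144),(65,64)])/1000
print(fit(loc2,Cw))
print(fit(np.r_[loc,loc2],np.r_[Bw,Cw]))
# key mask
for n,c,(u0,v0,u1,v1),z in(('top',t,(95,225,145,285),.024),('scene',s,(370,230,410,275),.024)):
    im=c["pixels"][v0:v1,u0:u1].astype(int)
    big=cv2.resize(c["pixels"][v0:v1,u0:u1],None,fx=8,fy=8,interpolation=cv2.INTER_CUBIC).astype(int)
    m=((big[...,0]-big[...,1]<60)&(big[...,1]>90)).astype(np.uint8)
    cs,_=cv2.findContours(m,0,2);k=max(cs,key=cv2.contourArea)
    r=cv2.boxPoints(cv2.minAreaRect(k))
    W=np.array([onz(c,*f(x,y,8,u0,v0),z) for x,y in r])[:,:2]
    e=[np.linalg.norm(W[i]-W[(i+1)%4])*1000 for i in range(4)]
    i=int(np.argmax(e));d=W[(i+1)%4]-W[i]
    print(n,r.round().tolist(),(W*1000).round(1).tolist(),W.mean(0),np.round(e,1),np.degrees(np.arctan2(d[1],d[0])))
E
python3 m.py
```

```text
cams [0.44848748 0.0116346  1.13532946] [1.15016269 0.50610695 1.0044343 ]
A [[646.8, -91.2], [501.0, -121.7]]
B [[561.2, 219.5], [576.5, 145.6], [461.2, 119.5], [445.9, 194.8]]
S [[647.8, -80.7], [578.6, 241.5]]
C [[461.6, 123.8], [445.9, 198.4], [560.2, 225.5], [579.7, 151.4]]
(array([0.53316566, 0.06819427, 0.21264339]), array([[ 5.1,  3.2],
       [ 6.6, -1.1],
       [-5.1, -2.5],
       [-6.7,  0.5]]))
(array([0.53569057, 0.07354038, 0.23132498]), array([[-3.8, -2.8],
       [-6.5,  0.4],
       [ 5.7,  3.1],
       [ 4.6, -0.7]]))
(array([0.53443329, 0.07086384, 0.22202538]), array([[ 4.9,  6.1],
       [ 7.2,  2. ],
       [-4.3, -0.6],
       [-6.6,  2.2],
       [-4.6, -4.8],
       [-6.6, -1.4],
       [ 5.9,  0.2],
       [ 4. , -3.8]]))
top [[85.0, 146.0], [150.0, 114.0], [257.0, 324.0], [192.0, 357.0]] [[469.4, 375.2], [479.0, 356.5], [417.1, 323.2], [407.7, 341.9]] [0.44326704 0.3492033 ] [21.  70.3 20.9 70.2] -151.73046658351893
scene [[126.0, 291.0], [142.0, 86.0], [201.0, 91.0], [184.0, 295.0]] [[490.9, 367.7], [417.9, 328.4], [405.7, 343.8], [479.2, 382.4]] [0.44843744 0.35558321] [82.9 19.7 83.  18.8] 27.724185674364254
```

View pics/sk1.png

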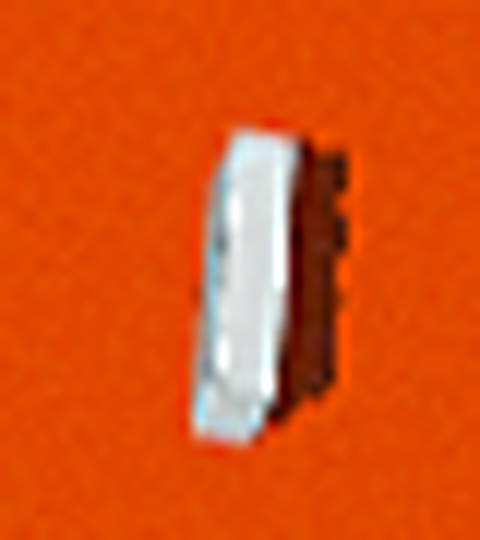

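```bash
python3 - <<'E'
from h import *
t=pickle.load(open('top.pkl','rb'));s=pickle.load(open('scene.pkl','rb'))
crop(t,197,185,302,240,7.5,'pics/t2.png')
crop(s,238,150,318,215,9,'pics/s2.png')
E
```

```text
(no output)
```

View pics/t2.png

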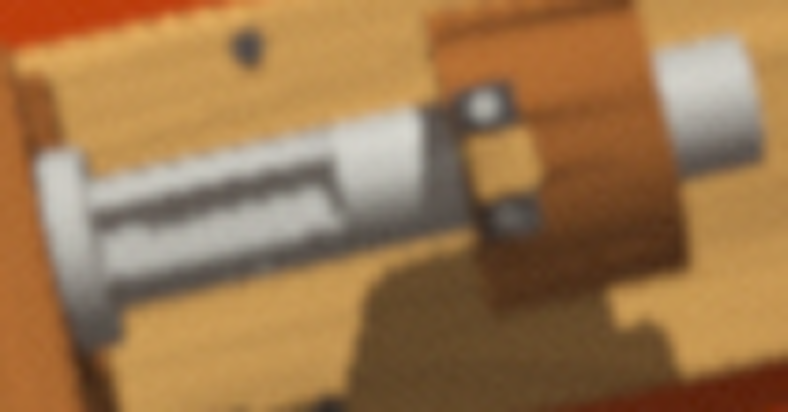

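View pics/s2.png

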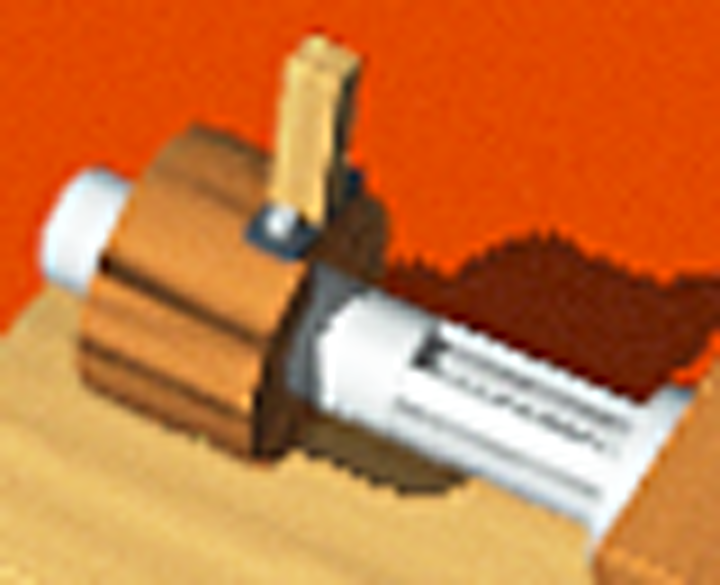

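```bash
python3 - <<'E'
from h import *
t=pickle.load(open('top.pkl','rb'));s=pickle.load(open('scene.pkl','rb'))
f=lambda x,y,s,u0,v0:((x+.5)/s-.5+u0,(y+.5)/s-.5+v0)
T=lambda x,y,z:(onz(t,*f(x,y,7.5,197,185),z)*1000).round(1)
S=lambda x,y,z:(onz(s,*f(x,y,9,238,150),z)*1000).round(1)
for n,x,y,z in [('axis collar',105,242,.105),('axis end',751,98,.105),('endtop y-145',752,95,.125),('slotcorner +x',331,158,.123),('slotcorner -x',345,218,.123),('collar top',108,245,.135),('arm tip',505,165,.2),
 ]: print('T',n,T(x,y,z))
for n,x,y,z in [('slotcorner -x? ',437,335,.123),('slotcorner +x?',400,372,.123),('slot -x collar',630,420,.123),('slot floor',600,440,.113),('arm tip',325,55,.2)]: print('S',n,S(x,y,z))
# arm tip triangulate
o1,d1=ray(t,*f(505,165,7.5,197,185));o2,d2=ray(s,*f(325,55,9,238,150))
k=np.linalg.lstsq(np.c_[d1,-d2],o2-o1,rcond=None)[0];print(o1+d1*k[0],o2+d2*k[1])
# candidate origin fit
yaw=np.radians(12.2)
R=np.array([[np.cos(yaw),-np.sin(yaw)],[np.sin(yaw),np.cos(yaw)]])
for l,z,(x,y) in [((0,-145),.125,(752,95)),((8,-20),.123,(331,158)),((-8,-20),.123,(345,218))]:
    print(T(x,y,z)[:2]-R@np.array(l))
E
```

```text
T axis collar [524.1 118.3 105. ]
T axis end [566.2 -73.  105. ]
T endtop y-145 [564.8 -71.7 125. ]
T slotcorner +x [547.   50.8 123. ]
T slotcorner -x [529.5  46.8 123. ]
T collar top [521.  114.3 135. ]
T arm tip [537.5   1.1 200. ]
S slotcorner -x?  [532.5  52.6 123. ]
S slotcorner +x? [551.4  54.1 123. ]
S slot -x collar [518.1 115.7 123. ]
S slot floor [523.2 109.7 113. ]
S arm tip [526.7  -2.5 200. ]
[0.536474   0.00117874 0.21035549] [0.53455322 0.00387018 0.21014235]
[534.15790451  70.02530467]
[534.95417692  68.65771951]
[533.09283123  68.03891626]
```

```bash
python3 - <<'E'
from h import *
from scipy.spatial.transform import Rotation as Ro
s=bot.read_state();M=Ro.from_rotvec(s["tcp_rot"]).as_matrix();print(M.round(3),np.degrees(np.arctan2(M[1,2],M[0,2])),s["time"])
print(np.array([.442,.352,.12])-s["tool_pos"])
E
```

```text
[[ 0.963 -0.001  0.268]
 [-0.268 -0.002  0.963]
 [-0.    -1.    -0.002]] 74.42988555858281 0.1
[ 0.26100581 -0.29754768 -0.10775136]
```

```bash
python3 -m jog '[[35,-40,-5,5,85],[70,-80,-10,10,85],[105,-120,-20,16,85],[140,-160,-30,22,85],[175,-200,-45,28,85],[210,-240,-60,34,85],[240,-275,-75,40,85],[261,-298,-90,43.8,85],[261,-298,-95,43.8,60],[261,-298,-95,43.8,45]]' 30
python3 - <<'E'
from h import *
for n in("scene","top"):
    c=bot.read_camera(n);pickle.dump(c,open(n+'1.pkl','wb'))
t=pickle.load(open('top1.pkl','rb'));s=pickle.load(open('scene1.pkl','rb'))
crop(t,75,195,165,285,7,'pics/t3.png');crop(s,335,180,435,280,6,'pics/s3.png')
E
```

```text
time: 1.35
tool_pos: [0.4415, 0.3522, 0.1333]
tcp_rot: [-1.536, -0.384, 0.387]
wrist_force: [0.0, -0.9, 0.2]
width: 0.599
```

View pics/t3.png

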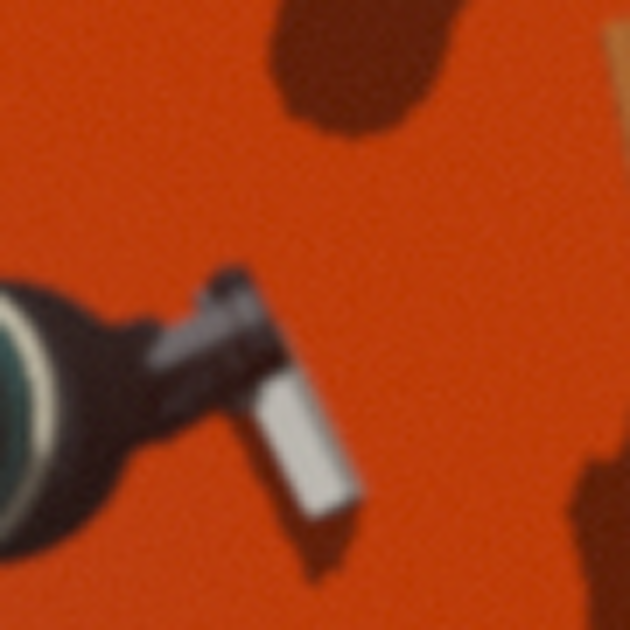

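View pics/s3.png

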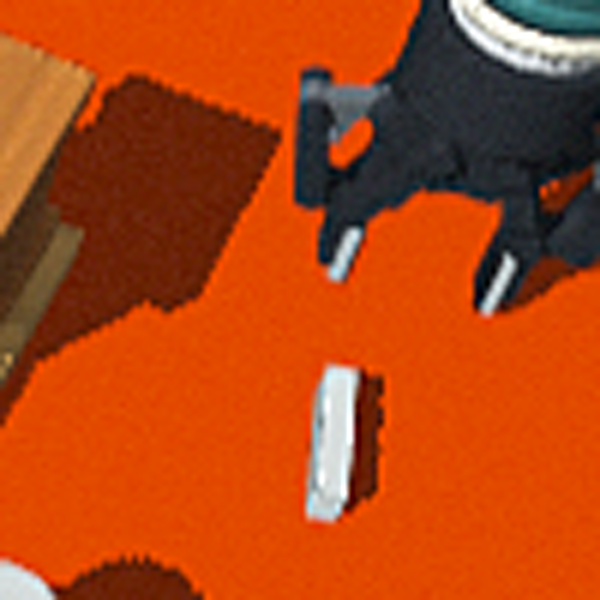

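The jaws, with pads at about (345,255) and (495,285) in the scene crop, straddle the key's direction, so I descend and grip the key's upper part.

```bash
python3 -m jog '[[0,0,-40,0,45],[0,0,-80,0,45],[0,0,-94.5,0,45],[0,0,-94.5,0,35],[0,0,-94.5,0,25],[0,0,-94.5,0,8],[0,0,-94.5,0,5],[0,0,-94.5,0,5],[0,0,-94.5,0,5],[0,0,-94.5,0,5]]' 40
python3 - <<'E'
from h import *
for n in("scene","top"):
    c=bot.read_camera(n);pickle.dump(c,open(n+'1.pkl','wb'))
t=pickle.load(open('top1.pkl','rb'));s=pickle.load(open('scene1.pkl','rb'))
crop(t,75,195,165,285,7,'pics/t4.png');crop(s,335,180,435,280,6,'pics/s4.png')
E
```

```text
time: 2.7
tool_pos: [0.4422, 0.3522, 0.0395]
tcp_rot: [-1.536, -0.386, 0.386]
wrist_force: [0.1, -1.0, -0.4]
width: 0.057
```

View pics/s4.png

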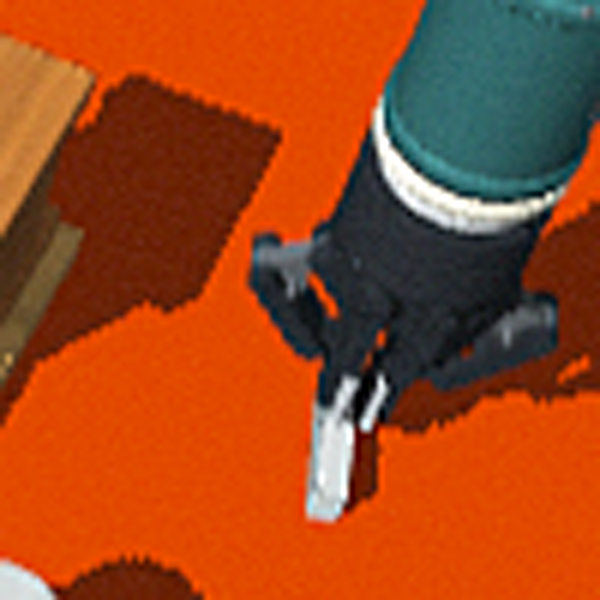

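View pics/t4.png

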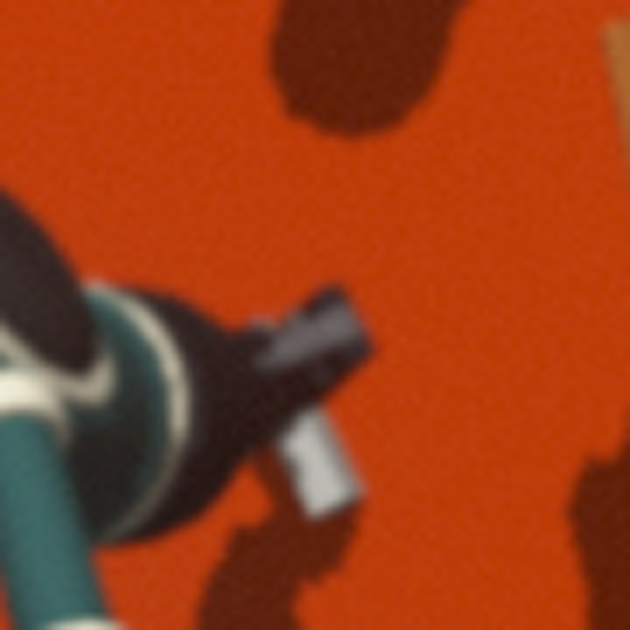

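```bash
python3 - <<'E'
from h import *
from scipy.spatial.transform import Rotation as Ro
t=pickle.load(open('top1.pkl','rb'));s=pickle.load(open('scene1.pkl','rb'))
st=bot.read_state();M=Ro.from_rotvec(st["tcp_rot"]).as_matrix()
p=st["tool_pos"];print(p,M.round(2).tolist(),st['width'])
X=[p,p+M[:,1]*.025,[.442,.352,.0],[.442,.352,.024]]
a=proj(t,X);b=proj(s,X)
print(((a-[75,195]+.5)*7).round(),((b-[335,180]+.5)*6).round())
E
```

```text
[0.44216045 0.35214896 0.03938455] [[0.88, -0.0, -0.47], [0.47, -0.0, 0.88], [-0.0, -1.0, -0.0]] 0.0567946791465353
[[267. 420.]
 [290. 419.]
 [303. 419.]
 [282. 420.]] [[343. 410.]
 [328. 440.]
 [320. 456.]
 [334. 428.]]
```

```bash
python3 - <<'E'
from h import *
t=pickle.load(open('top1.pkl','rb'));s=pickle.load(open('scene1.pkl','rb'))
X=[[.4415,.3522,z] for z in(.108,.118,.133)]
print(((proj(s,X)-[335,180]+.5)*6).round(),((proj(t,X)-[75,195]+.5)*7).round())
crop(s,370,215,420,275,10,'pics/s5.png')
crop(t,95,220,145,280,10,'pics/t5.png')
E
```

```text
[[385. 321.]
 [391. 307.]
 [401. 286.]] [[198. 424.]
 [187. 424.]
 [170. 424.]]
```

View pics/s5.png

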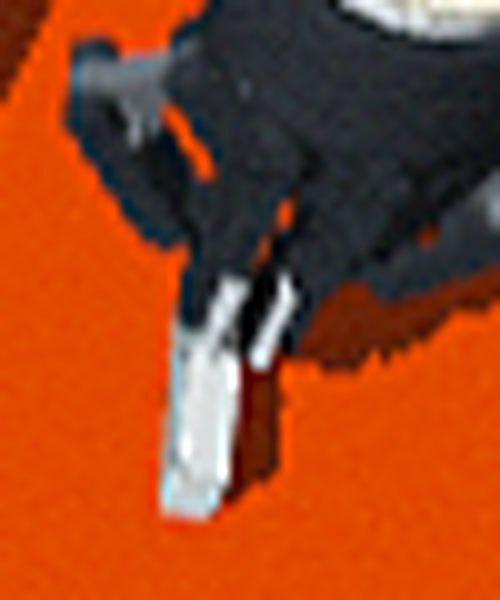

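View pics/t5.png

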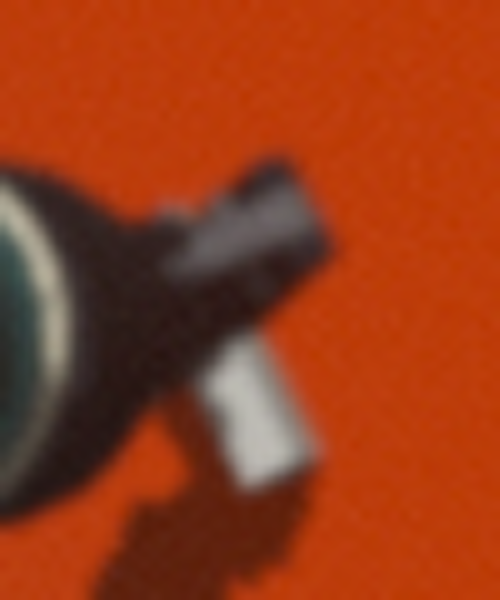

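```bash
python3 - <<'E'
import cv2
a=cv2.imread('pics/s3.png')[40:340,270:570];cv2.imwrite('pics/s3z.png',cv2.resize(a,(600,600)))
E
```

```text
(no output)
```

View pics/s3z.png

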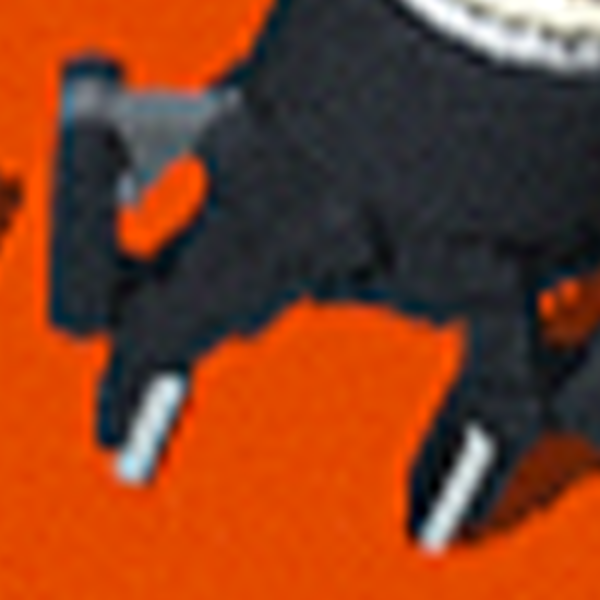

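The fingers shut to 5 mm without catching the key, and the key hasn't moved, so they closed above it. I'll open, go 10 mm lower and look before closing.

```bash
python3 -m jog '[[0,0,0,0,50],[0,0,0,0,50],[0,0,0,0,50],[0,0,0,0,50],[0,0,-3,0,50],[0,0,-6,0,50],[0,0,-10,0,50],[0,0,-10,0,50],[0,0,-10,0,50],[0,0,-10,0,50]]' 40
python3 - <<'E'
from h import *
for n in("scene","top"):
    c=bot.read_camera(n);pickle.dump(c,open(n+'1.pkl','wb'))
t=pickle.load(open('top1.pkl','rb'));s=pickle.load(open('scene1.pkl','rb'))
crop(s,355,205,425,275,8,'pics/s6.png')
E
```

```text
time: 4.05
tool_pos: [0.4423, 0.3523, 0.0296]
tcp_rot: [-1.536, -0.386, 0.386]
wrist_force: [0.5, 0.2, 0.0]
width: 0.585
```

View pics/s6.png

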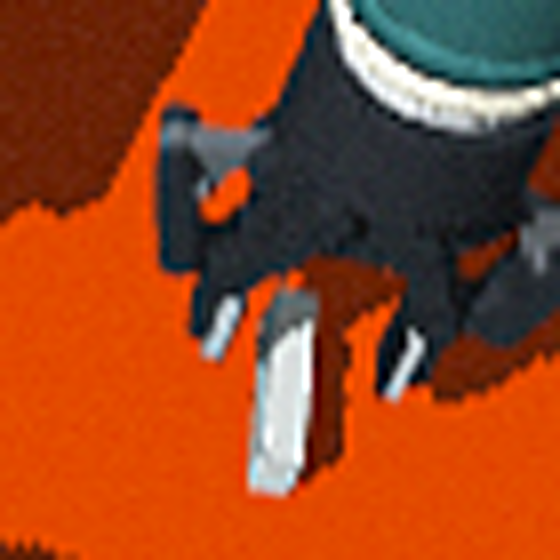

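```bash
python3 - <<'E'
from h import *
t=pickle.load(open('top1.pkl','rb'))
crop(t,85,205,155,275,8,'pics/t6.png')
E
```

```text
(no output)
```

View pics/t6.png

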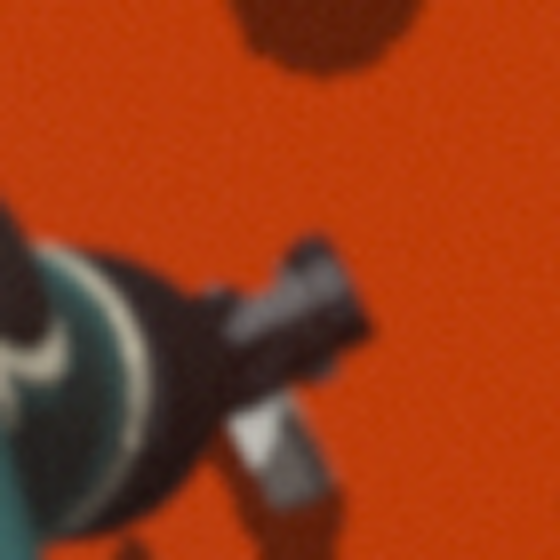

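```bash
python3 - <<'E'
from h import *
s=pickle.load(open('scene1.pkl','rb'));t=pickle.load(open('top1.pkl','rb'))
for z in(0,.01,.02,.03,.04,.06):
    print(z,((proj(s,[[.4402,.3795,z],[.4638,.3355,z],[.4208,.3690,z],[.4444,.3251,z]])-[355,205]+.5)*8).round().tolist())
# key corners bottom/top
c=np.array([.442,.352]);u=np.array([.881,.473]);v=np.array([-.473,.881])
for z in(0,.024): print(((proj(s,[[*(c+a*.034*u+b*.007*v),z] for a,b in((1,1),(1,-1),(-1,-1),(-1,1))])-[355,205]+.5)*8).round().tolist())
E
```

```text
0 [[341.0, 454.0], [191.0, 419.0], [344.0, 400.0], [196.0, 366.0]]
0.01 [[348.0, 438.0], [198.0, 404.0], [352.0, 384.0], [203.0, 350.0]]
0.02 [[356.0, 422.0], [205.0, 388.0], [359.0, 368.0], [210.0, 335.0]]
0.03 [[365.0, 407.0], [212.0, 372.0], [367.0, 352.0], [217.0, 318.0]]
0.04 [[373.0, 390.0], [219.0, 356.0], [376.0, 336.0], [224.0, 302.0]]
0.06 [[389.0, 358.0], [233.0, 323.0], [392.0, 303.0], [238.0, 269.0]]
[[282.0, 497.0], [239.0, 488.0], [253.0, 323.0], [294.0, 332.0]]
[[300.0, 460.0], [257.0, 450.0], [270.0, 284.0], [312.0, 294.0]]
```

```bash
python3 -m jog '[[0,0,-1,0,40],[0,0,-2,0,40],[0,0,-3,0,40],[0,0,-4,0,40],[0,0,-5,0,40],[0,0,-6,0,40],[0,0,-7,0,40],[0,0,-7,0,40],[0,0,-7,0,40],[0,0,-7,0,40]]' 40
python3 - <<'E'
from h import *
for n in("scene",):
    c=bot.read_camera(n);pickle.dump(c,open(n+'1.pkl','wb'))
s=pickle.load(open('scene1.pkl','rb'))
crop(s,355,205,425,275,8,'pics/s7.png')
E
```

```text
time: 5.4
tool_pos: [0.4422, 0.3522, 0.0225]
tcp_rot: [-1.536, -0.386, 0.386]
wrist_force: [0.3, -0.3, 0.7]
width: 0.468
```

View pics/s7.png

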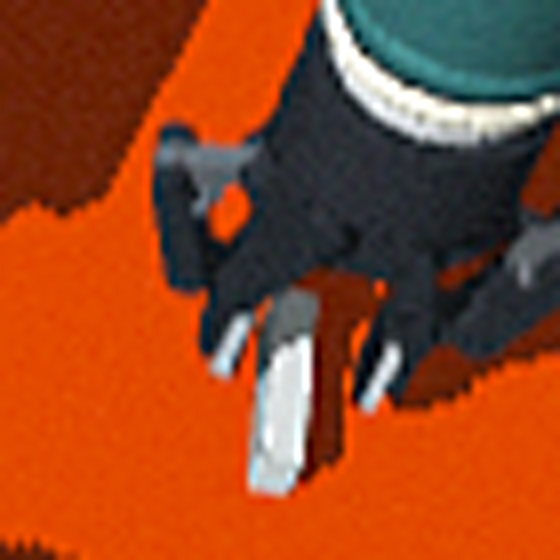

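```bash
python3 -m jog '[[0,0,-0.5,0,36],[0,0,-1,0,36],[0,0,-1.5,0,36],[0,0,-2,0,36],[0,0,-2.5,0,36],[0,0,-3,0,36],[0,0,-3.5,0,36],[0,0,-4,0,36],[0,0,-4,0,36],[0,0,-4,0,36]]' 40
```

```text
time: 6.7
tool_pos: [0.4422, 0.3522, 0.0185]
tcp_rot: [-1.536, -0.386, 0.386]
wrist_force: [0.3, 0.2, -0.4]
width: 0.423
```

```bash
python3 -m jog '[[0,0,-1,0,36],[0,0,-2,0,36],[0,0,-3,0,36],[0,0,-4,0,36],[0,0,-4,0,28],[0,0,-4,0,20],[0,0,-4,0,14],[0,0,-4,0,8],[0,0,-4,0,6],[0,0,-4,0,6]]' 40
python3 - <<'E'
from h import *
for n in("scene",):
    c=bot.read_camera(n);pickle.dump(c,open(n+'1.pkl','wb'))
s=pickle.load(open('scene1.pkl','rb'))
crop(s,355,205,425,275,8,'pics/s8.png')
E
```

```text
time: 7.95
tool_pos: [0.4423, 0.3524, 0.0147]
tcp_rot: [-1.536, -0.386, 0.386]
wrist_force: [-1.2, -0.2, 2.1]
width: 0.147
```

View pics/s8.png

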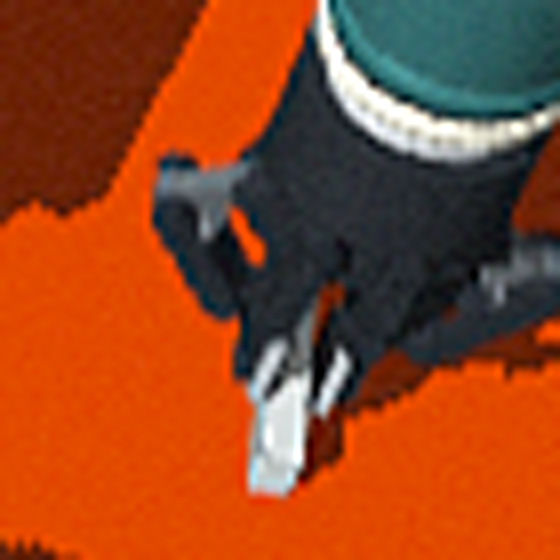

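```bash
python3 - <<'E'
from h import *
s=pickle.load(open('scene1.pkl','rb'))
for z in(0,.005,.01,.015,.02):
    print(z,((proj(s,[[.4477,.3654,z],[.4563,.3496,z]])-[355,205]+.5)*8).round().tolist())
E
```

```text
0 [[292.0, 442.0], [238.0, 430.0]]
0.005 [[296.0, 435.0], [242.0, 423.0]]
0.01 [[300.0, 427.0], [246.0, 415.0]]
0.015 [[304.0, 419.0], [249.0, 407.0]]
0.02 [[308.0, 411.0], [253.0, 399.0]]
```

Width 0.147 (about 12.6 mm) means the key is gripped. Next is to lift it and carry it over the slot.

```bash
python3 -m jog '[[0,0,20,0,5],[0,0,60,0,5],[0,0,110,0,5],[0,0,150,-8,5],[0,-10,180,-18,5],[10,-40,180,-28,5],[20,-70,180,-38,5],[30,-100,180,-48,5],[40,-130,180,-58,5],[50,-160,180,-68,5]]' 60
python3 -m jog '[[10,-30,0,-10,5],[20,-60,0,-20,5],[30,-85,0,-30,5],[39,-106,0,-37.9,5],[39,-106,0,-37.9,5],[39,-106,-5,-37.9,5],[39,-106,-10,-37.9,5],[39,-106,-15,-37.9,5],[39,-106,-15,-37.9,5],[39,-106,-15,-37.9,5]]' 60
python3 - <<'E'
from h import *
for n in("scene","top"):
    c=bot.read_camera(n);pickle.dump(c,open(n+'1.pkl','wb'))
t=pickle.load(open('top1.pkl','rb'));s=pickle.load(open('scene1.pkl','rb'))
crop(t,185,170,285,245,8,'pics/t9.png');crop(s,240,110,335,205,6,'pics/s9.png')
E
```

```text
time: 9.25
tool_pos: [0.4919, 0.1908, 0.1936]
tcp_rot: [-1.502, 0.548, -0.547]
wrist_force: [-0.2, -0.8, -1.3]
width: 0.137
time: 10.5
tool_pos: [0.5312, 0.0864, 0.1795]
tcp_rot: [-1.303, 1.049, -1.049]
wrist_force: [0.8, 0.0, -2.1]
width: 0.138
```

View pics/t9.png

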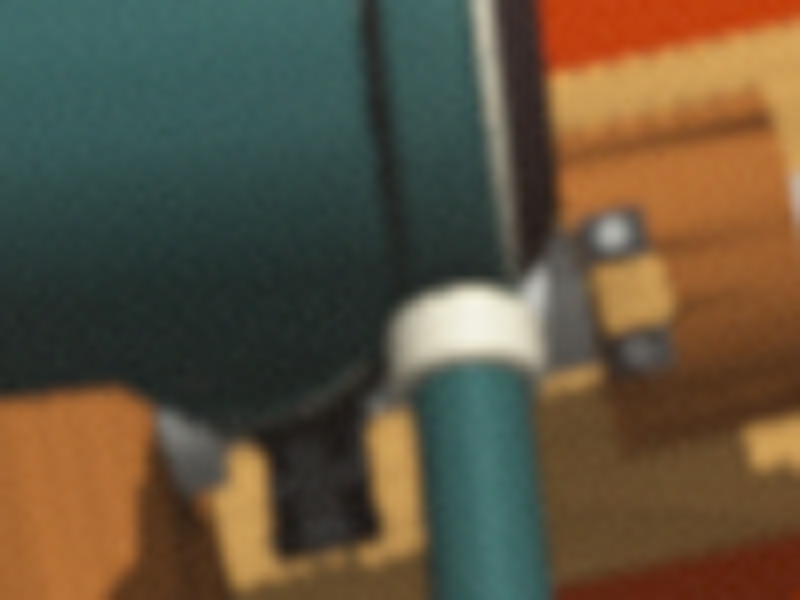

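View pics/s9.png

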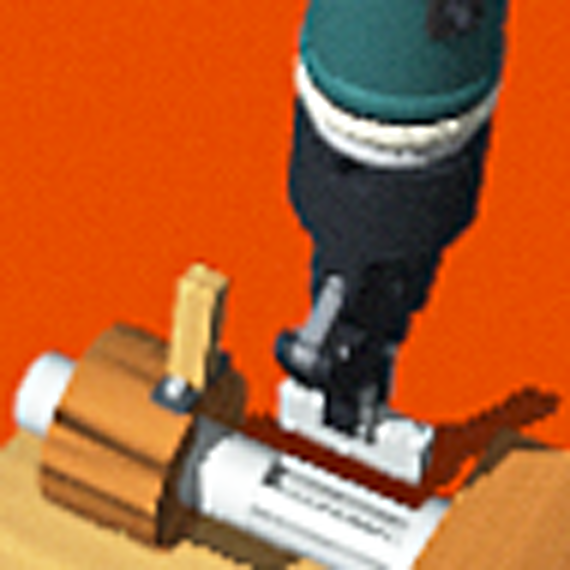

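```bash
python3 - <<'E'
from h import *
s=pickle.load(open('scene1.pkl','rb'))
crop(s,272,160,322,210,13,'pics/s10.png')
st=bot.read_state();p=st["tool_pos"];print(p)
yaw=np.radians(12.3);ux=np.array([np.cos(yaw),np.sin(yaw)]);uy=np.array([-np.sin(yaw),np.cos(yaw)])
b=p[2]-.0147
P=[[*(p[:2]+a*.034*uy+c*.007*ux),b+h] for c in(1,-1) for a in(1,-1) for h in (0,.024)]
print(((proj(s,P)-[272,160]+.5)*13).round().tolist())
o=np.array([.535,.070])
P=[[*(o+y*uy+c*.010*ux),.1223] for c in(1,-1) for y in(-.02,.052)]
print('slot',((proj(s,P)-[272,160]+.5)*13).round().tolist())
E
```

```text
[0.53141793 0.08634959 0.17977652]
[[471.0, 393.0], [484.0, 313.0], [169.0, 259.0], [177.0, 179.0], [502.0, 348.0], [516.0, 268.0], [202.0, 216.0], [210.0, 135.0]]
slot [[138.0, 400.0], [448.0, 541.0], [184.0, 338.0], [492.0, 477.0]]
```

View pics/s10.png

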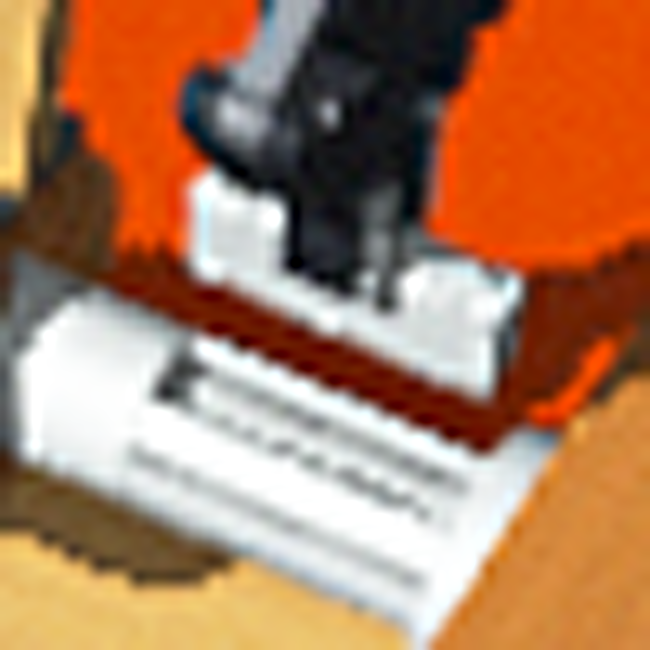

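```bash
python3 -m jog '[[0,-1,-10,0,5],[0,-2,-20,0,5],[0,-2,-28,0,5],[0,-2,-33,0,5],[0,-2,-36,0,5],[0,-2,-36.5,0,5],[0,-2,-36.5,0,5],[0,-2,-36.5,0,5],[0,-2,-36.5,0,5],[0,-2,-36.5,0,5]]' 60
python3 - <<'E'
from h import *
for n in("scene","top"):
    c=bot.read_camera(n);pickle.dump(c,open(n+'1.pkl','wb'))
s=pickle.load(open('scene1.pkl','rb'));t=pickle.load(open('top1.pkl','rb'))
crop(s,272,160,322,210,13,'pics/s11.png');crop(t,185,170,285,245,8,'pics/t11.png')
E
```

```text
time: 11.85
tool_pos: [0.5313, 0.0842, 0.1431]
tcp_rot: [-1.303, 1.049, -1.049]
wrist_force: [-0.2, 0.5, -2.4]
width: 0.134
```

View pics/s11.png

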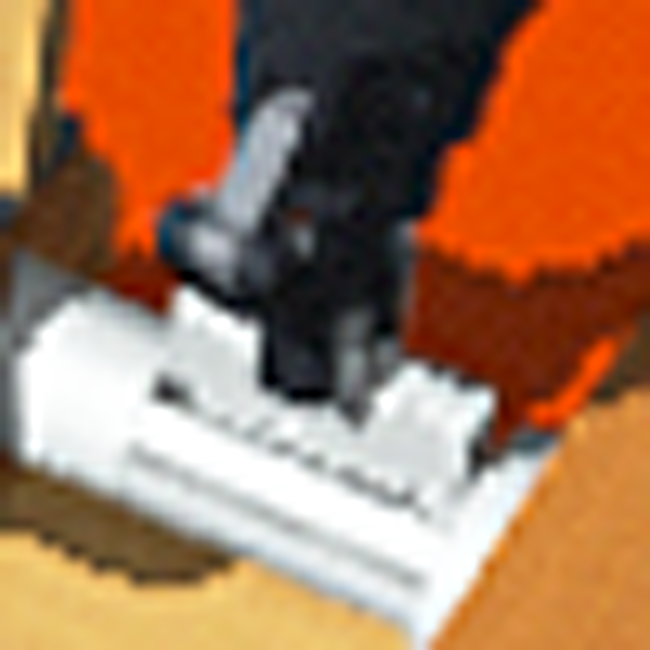

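View pics/t11.png

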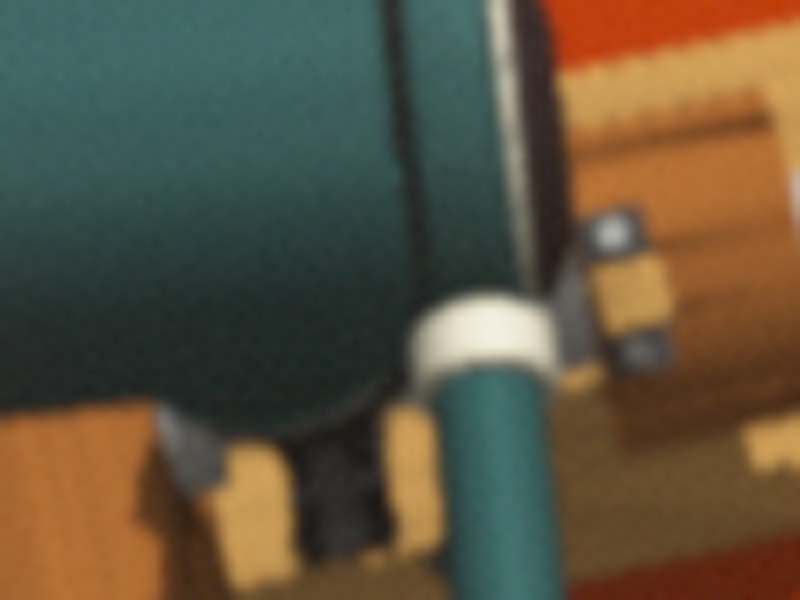

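```bash
python3 -m jog '[[0,0,-0.7,0,5],[0,0,-1.4,0,5],[0,0,-2.1,0,5],[0,0,-2.8,0,5],[0,0,-3.5,0,5],[0,0,-4.2,0,5],[0,0,-4.9,0,5],[0,0,-5.6,0,5],[0,0,-6,0,5],[0,0,-6,0,5]]' 25
```

```text
time: 13.2
tool_pos: [0.5312, 0.0842, 0.1369]
tcp_rot: [-1.303, 1.049, -1.049]
wrist_force: [-0.1, -0.1, -1.9]
width: 0.143
```

```bash
python3 -m jog '[[0,0,-0.7,0,5],[0,0,-1.4,0,5],[0,0,-2.1,0,5],[0,0,-2.8,0,5],[0,0,-3.5,0,5],[0,0,-4.2,0,5],[0,0,-4.9,0,5],[0,0,-5.6,0,5],[0,0,-6,0,5],[0,0,-6,0,5]]' 25
```

```text
time: 14.45
tool_pos: [0.5314, 0.0842, 0.1349]
tcp_rot: [-1.303, 1.049, -1.05]
wrist_force: [-10.4, -1.5, 21.6]
width: 0.136
```

The tool is being pushed up and towards −x, so the key's edge is on the +x bevel. I'll ease up, shift −x a little and try again.

```bash
python3 -m jog '[[0,0,3,0,5],[0,0,4,0,5],[-0.6,-0.1,4,0,5],[-1.2,-0.2,4,0,5],[-1.2,-0.2,3,0,5],[-1.2,-0.2,2,0,5],[-1.2,-0.2,1,0,5],[-1.2,-0.2,0,0,5],[-1.2,-0.2,0,0,5],[-1.2,-0.2,0,0,5]]' 25
```

```text
time: 15.7
tool_pos: [0.5301, 0.084, 0.131]
tcp_rot: [-1.303, 1.049, -1.049]
wrist_force: [-0.3, 0.0, -2.0]
width: 0.137
```

```bash
python3 -m jog '[[0,0,-0.7,0,5],[0,0,-1.4,0,5],[0,0,-2.1,0,5],[0,0,-2.8,0,5],[0,0,-3.5,0,5],[0,0,-4.2,0,5],[0,0,-4.8,0,5],[0,0,-4.8,0,5],[0,0,-4.8,0,5],[0,0,-4.8,0,5]]' 25
```

```text
time: 16.95
tool_pos: [0.5301, 0.084, 0.1277]
tcp_rot: [-1.303, 1.049, -1.049]
wrist_force: [-4.6, -1.1, 8.7]
width: 0.142
```

```bash
python3 -m jog '[[0.2,0,1,0,5],[0.3,0,1.4,0,8],[0.3,0,1.4,0,18],[0.3,0,1.4,0,26],[0.3,0,1.4,0,34],[0.3,0,1.4,0,34],[0.3,0,10,0,34],[0.3,0,25,0,34],[0.3,0,40,0,20],[0.3,0,45,0,8]]' 25
python3 - <<'E'
from h import *
for n in("scene","top"):
    c=bot.read_camera(n);pickle.dump(c,open(n+'1.pkl','wb'))
s=pickle.load(open('scene1.pkl','rb'));t=pickle.load(open('top1.pkl','rb'))
crop(s,262,160,322,210,12,'pics/s12.png')
E
```

```text
time: 18.2
tool_pos: [0.5317, 0.0842, 0.1736]
tcp_rot: [-1.301, 1.047, -1.051]
wrist_force: [0.3, -0.8, 0.3]
width: 0.092
```

View pics/s12.png

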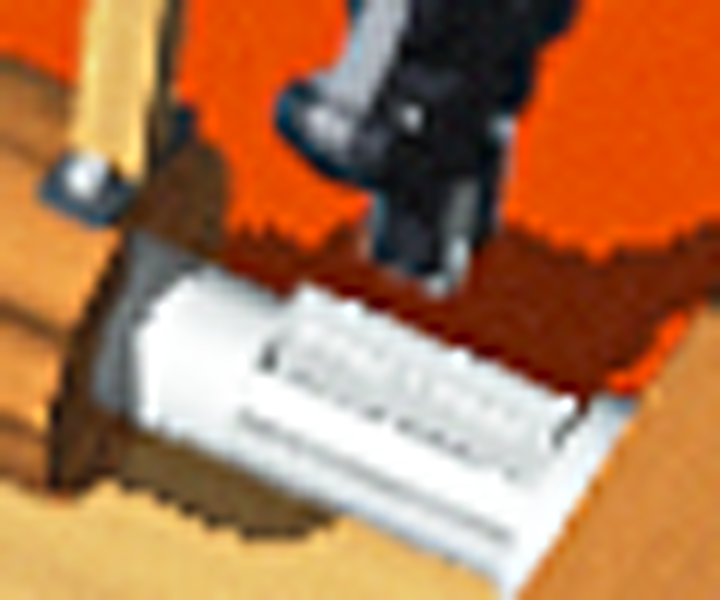

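```bash
python3 -m jog '[[-1,0,-12,0,0],[-1,0,-20,0,0],[-1,0,-25,0,0],[-1,0,-28,0,0],[-1,0,-31,0,0],[-1,0,-34,0,0],[-1,0,-36,0,0],[-1,0,-38,0,0],[-1,0,-39.5,0,0],[-1,0,-39.5,0,0]]' 25
```

```text
time: 19.55
tool_pos: [0.5299, 0.0841, 0.1348]
tcp_rot: [-1.302, 1.048, -1.05]
wrist_force: [-7.0, -0.9, 15.2]
width: -0.002
```

Closed fingers pressing on the key stop at TCP z 0.1348. That matches the key's top at 0.137 (the tips sit about 2 mm behind the TCP, as they did in the table grasp). I'll take the hub's arm next, gripping it across its ±y faces so that it can pivot in the pads.

```bash
python3 -m jog '[[0,0,30,0,0],[0,0,70,-5,20],[0,0,120,-15,40],[2,-20,140,-25,60],[4,-40,140,-35,60],[6,-60,140,-45,60],[7,-75,140,-55,60],[7.6,-83,140,-65,60],[7.6,-83,140,-75,60],[7.6,-83,140,-85,60]]' 30
python3 -m jog '[[0,0,0,-5,60],[0,0,-10,-5,60],[0,0,-30,-5,60],[0,0,-50,-5,60],[0,0,-60,-5,60],[0,0,-60,-5,60],[0,0,-60,-5,60],[0,0,-60,-5,60],[0,0,-60,-5,60],[0,0,-60,-5,60]]' 30
python3 - <<'E'
from h import *
for n in("scene","top"):
    c=bot.read_camera(n);pickle.dump(c,open(n+'1.pkl','wb'))
s=pickle.load(open('scene1.pkl','rb'));t=pickle.load(open('top1.pkl','rb'))
crop(s,225,115,325,215,6,'pics/s13.png')
E
```

```text
time: 20.8
tool_pos: [0.5369, 0.0008, 0.2717]
tcp_rot: [-0.308, 2.062, -2.062]
wrist_force: [-0.5, -0.1, -0.5]
width: 0.7
time: 22.05
tool_pos: [0.5371, 0.001, 0.2121]
tcp_rot: [-0.227, 2.107, -2.108]
wrist_force: [0.3, 1.0, 0.0]
width: 0.701
```

View pics/s13.png

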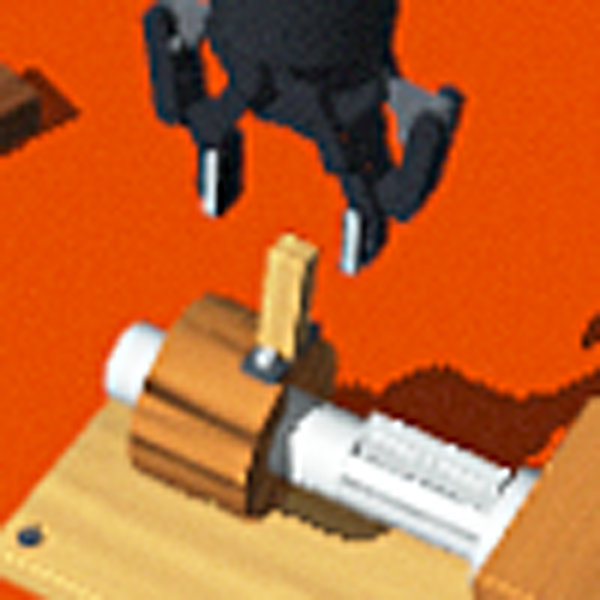

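```bash
python3 -m jog '[[0,0,-10,0,60],[0,0,-20,0,50],[0,0,-27,0,40],[0,0,-27,0,30],[0,0,-27,0,20],[0,0,-27,0,10],[0,0,-27,0,10],[0,0,-27,0,10],[0,0,-27,0,10],[0,0,-27,0,10]]' 30
python3 - <<'E'
from h import *
for n in("scene","top"):
    c=bot.read_camera(n);pickle.dump(c,open(n+'1.pkl','wb'))
s=pickle.load(open('scene1.pkl','rb'));t=pickle.load(open('top1.pkl','rb'))
crop(s,225,115,325,215,6,'pics/s14.png')
E
```

```text
time: 23.4
tool_pos: [0.5369, 0.0012, 0.1849]
tcp_rot: [-0.227, 2.108, -2.107]
wrist_force: [-1.2, 2.8, 1.7]
width: 0.202
```

View pics/s14.png

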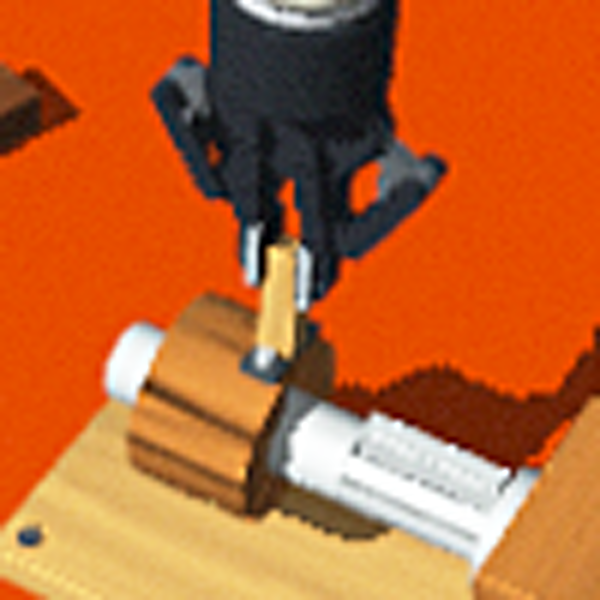

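```bash
python3 -m jog '[[-0.6,2.9,0,0,10],[-1.3,5.9,0,0,10],[-2.1,9.8,0,0,10],[-3,13.7,0,0,10],[-3.8,17.6,0,0,10],[-4.7,21.5,0,0,10],[-5.5,25.4,0,0,10],[-6.2,28.3,0,0,10],[-6.4,29.3,0,0,10],[-6.4,29.3,0,0,10]]' 40
python3 - <<'E'
from h import *
for n in("scene","top"):
    c=bot.read_camera(n);pickle.dump(c,open(n+'1.pkl','wb'))
s=pickle.load(open('scene1.pkl','rb'));t=pickle.load(open('top1.pkl','rb'))
crop(s,225,115,325,215,6,'pics/s15.png')
E
```

```text
time: 24.75
tool_pos: [0.5305, 0.0306, 0.1848]
tcp_rot: [-0.228, 2.108, -2.107]
wrist_force: [-0.8, -1.6, 3.2]
width: 0.199
```

View pics/s15.png

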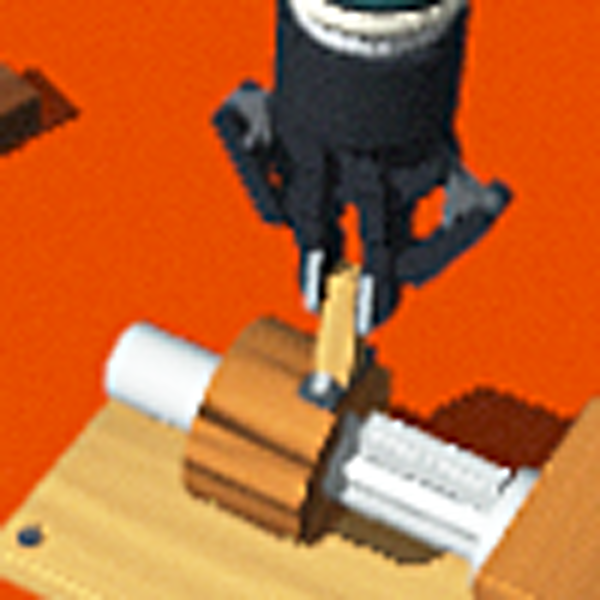

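```bash
python3 -m jog '[[-0.8,4,0,0,10],[-1.6,7.5,0,0,10],[-2.1,9.8,0,0,10],[-1.0,10.5,0,0,10],[0.3,10.8,0,0,10],[1.6,11.1,0,0,10],[2.9,11.4,0,0,10],[4.2,11.7,0,0,10],[5.2,11.9,0,0,10],[5.2,11.9,0,0,10]]' 40
```

```text
time: 26.1
tool_pos: [0.5344, 0.0424, 0.1849]
tcp_rot: [-0.231, 2.11, -2.109]
wrist_force: [-5.8, -3.7, 7.2]
width: 0.201
```

```bash
python3 -m jog '[[-0.1,0.5,0,0,10],[-0.2,1,0,0,10],[-0.3,1.5,0,0,10],[-0.4,2,0,0,10],[-0.5,2.5,0,0,10],[-0.6,3,0,0,10],[-0.7,3.5,0,0,10],[-0.8,3.9,0,0,10],[-0.8,3.9,0,0,10],[-0.8,3.9,0,0,10]]' 30
python3 - <<'E'
from h import *
for n in("scene","top"):
    c=bot.read_camera(n);pickle.dump(c,open(n+'1.pkl','wb'))
s=pickle.load(open('scene1.pkl','rb'));t=pickle.load(open('top1.pkl','rb'))
crop(s,245,140,320,215,8,'pics/s16.png')
E
```

```text
time: 27.35
tool_pos: [0.5341, 0.0441, 0.1849]
tcp_rot: [-0.231, 2.105, -2.113]
wrist_force: [-3.4, -10.6, 7.1]
width: 0.199
```

View pics/s16.png

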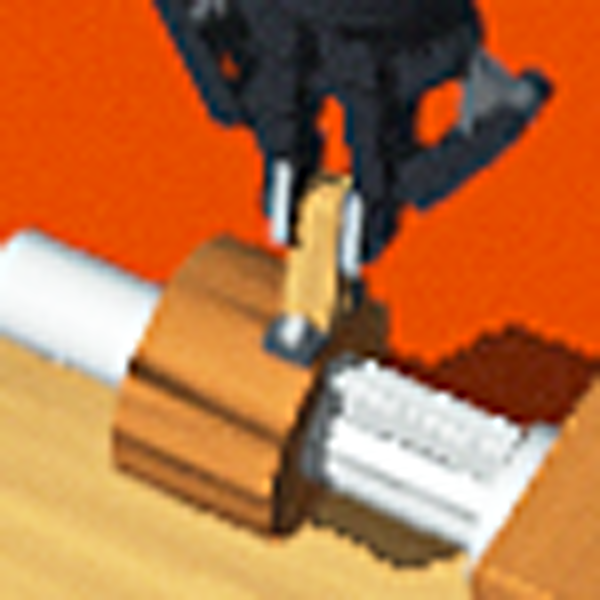

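```bash
python3 -m jog '[[1,0.2,0,0,10],[2,0.4,0,0,10],[3,0.7,0,0,10],[4,0.9,0,0,10],[5,1.1,0,0,10],[6,1.3,0,0,10],[7,1.5,0,0,10],[7.8,1.7,0,0,10],[7.8,1.7,0,0,10],[7.8,1.7,0,0,10]]' 30
```

```text
time: 28.7
tool_pos: [0.5416, 0.0478, 0.1848]
tcp_rot: [-0.231, 2.109, -2.109]
wrist_force: [-4.2, -3.9, 6.6]
width: 0.201
```

The hub advanced 2 mm and the y force dropped, so the keyway has probably met the key. I'll push on along the spindle.

```bash
python3 -m jog '[[-0.2,1,0,0,10],[-0.4,2,0,0,10],[-0.9,4,0,0,10],[-1.3,6,0,0,10],[-1.7,8,0,0,10],[-2.2,10,0,0,10],[-2.6,12,0,0,10],[-2.6,12,0,0,10],[-2.6,12,0,0,10],[-2.6,12,0,0,10]]' 30
python3 - <<'E'
from h import *
for n in("scene","top"):
    c=bot.read_camera(n);pickle.dump(c,open(n+'1.pkl','wb'))
s=pickle.load(open('scene1.pkl','rb'));t=pickle.load(open('top1.pkl','rb'))
crop(s,245,140,320,215,8,'pics/s17.png')
E
```

```text
time: 29.95
tool_pos: [0.5388, 0.06, 0.1847]
tcp_rot: [-0.231, 2.11, -2.109]
wrist_force: [-4.8, -3.1, 7.5]
width: 0.199
```

View pics/s17.png

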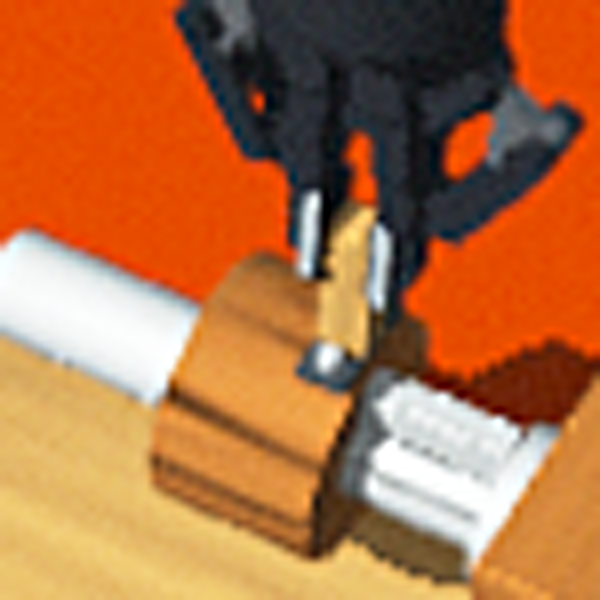

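```bash
python3 -m jog '[[-1,4.5,0,0,10],[-2,9,0,0,10],[-2.9,13.5,0,0,10],[-3.9,18,0,0,10],[-4.9,22.5,0,0,10],[-5.9,27,0,0,10],[-6.9,31.5,0,0,10],[-7.8,36,0,0,10],[-8.7,40,0,0,10],[-8.7,40,0,0,10]]' 30
```

```text
time: 31.3
tool_pos: [0.53, 0.1003, 0.1848]
tcp_rot: [-0.232, 2.11, -2.108]
wrist_force: [-4.1, -2.8, 7.5]
width: 0.202
```

```bash
python3 -m jog '[[-0.7,3,0,0,10],[-1.3,6,0,0,10],[-2,9,0,0,10],[-2.4,11,0,0,10],[-2.8,13,0,0,10],[-3.2,14.5,0,0,10],[-3.5,16,0,0,10],[-3.9,17.5,0,0,10],[-3.9,17.5,0,0,10],[-3.9,17.5,0,0,10]]' 40
```

```text
time: 32.55
tool_pos: [0.5271, 0.1135, 0.1846]
tcp_rot: [-0.231, 2.1, -2.116]
wrist_force: [-2.4, -13.5, 6.4]
width: 0.201
```

```bash
python3 -m jog '[[-0.2,-1.5,0,0,10],[-0.4,-2.2,0,0,12],[-0.4,-2.2,0,0,24],[-0.4,-2.2,0,0,36],[-0.4,-2.2,0,0,44],[-0.4,-2.2,0,0,44],[-0.4,-2.2,20,0,44],[-0.4,-2.2,60,0,44],[-0.4,-2.2,110,0,44],[-30,0,150,0,44]]' 40
python3 -m jog '[[-40,0,0,0,44],[-80,0,0,0,44],[-110,0,0,0,44],[-110,40,0,0,44],[-110,80,0,0,44],[-110,120,0,0,44],[-110,160,0,0,44],[-110,200,0,0,44],[-110,220,0,0,44],[-110,220,0,0,44]]'
python3 - <<'E'
from h import *
for n in("scene","top"):
    c=bot.read_camera(n);pickle.dump(c,open(n+'1.pkl','wb'))
s=pickle.load(open('scene1.pkl','rb'));t=pickle.load(open('top1.pkl','rb'))
crop(s,215,130,345,240,6,'pics/s18.png');crop(t,155,160,325,270,4.7,'pics/t18.png')
E
```

```text
time: 33.8
tool_pos: [0.4986, 0.1177, 0.3366]
tcp_rot: [-0.225, 2.108, -2.107]
wrist_force: [1.3, 0.0, 0.4]
width: 0.513
time: 35.05
tool_pos: [0.3872, 0.338, 0.3343]
tcp_rot: [-0.23, 2.106, -2.108]
wrist_force: [-0.4, 0.1, -0.3]
width: 0.516
```

View pics/s18.png

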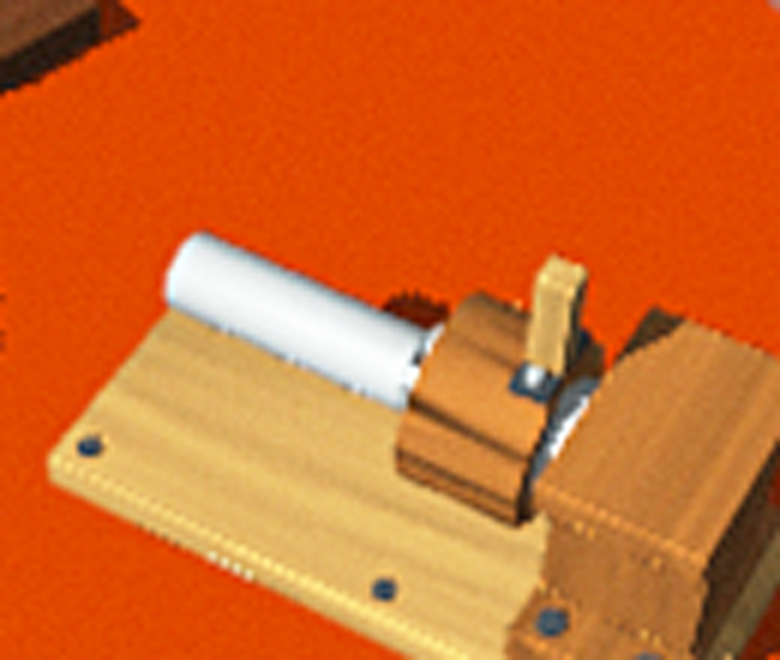

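View pics/t18.png

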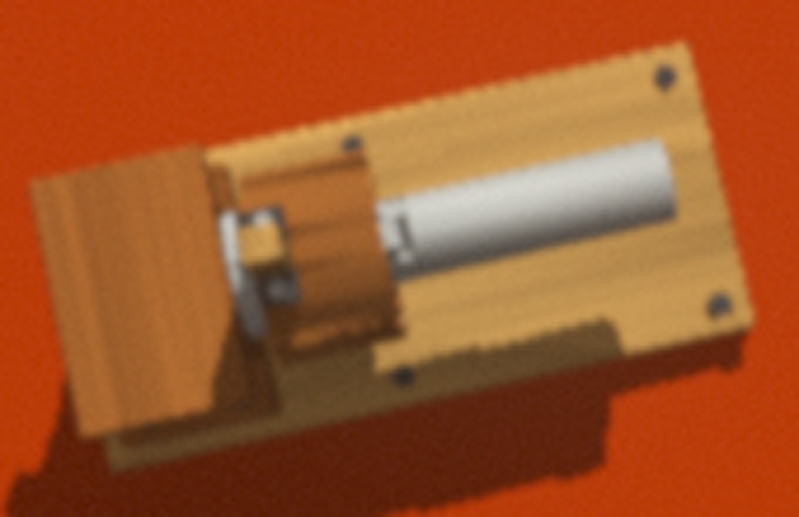

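```bash
python3 - <<'E'
from h import *
s=pickle.load(open('scene1.pkl','rb'));t=pickle.load(open('top1.pkl','rb'))
yaw=np.radians(12.3);ux=np.array([np.cos(yaw),np.sin(yaw)]);uy=np.array([-np.sin(yaw),np.cos(yaw)])
o=np.array([.5335,.0690])
a=np.radians(np.array([-60,-40,-20,0,20,40,60]))
for sl in(.118,.122):
  for nm,y in(('back',-.13+sl),('front',-.07+sl)):
    P=[[*(o+y*uy+.046*np.sin(q)*ux),.105+.046*np.cos(q)] for q in a]
    print(sl,nm,'T',((proj(t,P)-[155,160]+.5)*4.7).round().tolist()[::2],'S',((proj(s,P)-[215,130]+.5)*6).round().tolist()[::2])
P=[[*(o+y*uy+c*ux),z] for y,c,z in((-.145,0,.125),(-.02,.008,.123),(-.02,-.008,.123))]
print('T',((proj(t,P)-[155,160]+.5)*4.7).round().tolist(),'S',((proj(s,P)-[215,130]+.5)*6).round().tolist())
crop(t,195,185,265,240,10,'pics/t19.png');crop(s,270,165,325,220,11,'pics/s19.png')
E
```

```text
0.118 back T [[409.0, 324.0], [396.0, 269.0], [381.0, 202.0], [373.0, 156.0]] S [[474.0, 290.0], [453.0, 294.0], [419.0, 339.0], [390.0, 404.0]]
0.118 front T [[281.0, 352.0], [266.0, 298.0], [252.0, 230.0], [246.0, 184.0]] S [[592.0, 342.0], [573.0, 347.0], [541.0, 394.0], [511.0, 460.0]]
0.122 back T [[401.0, 326.0], [387.0, 271.0], [373.0, 204.0], [364.0, 158.0]] S [[482.0, 294.0], [461.0, 298.0], [427.0, 343.0], [398.0, 408.0]]
0.122 front T [[273.0, 354.0], [257.0, 300.0], [243.0, 232.0], [237.0, 186.0]] S [[600.0, 345.0], [581.0, 351.0], [549.0, 398.0], [520.0, 464.0]]
T [[671.0, 178.0], [404.0, 220.0], [412.0, 253.0]] S [[183.0, 238.0], [408.0, 358.0], [425.0, 335.0]]
```

View pics/t19.png

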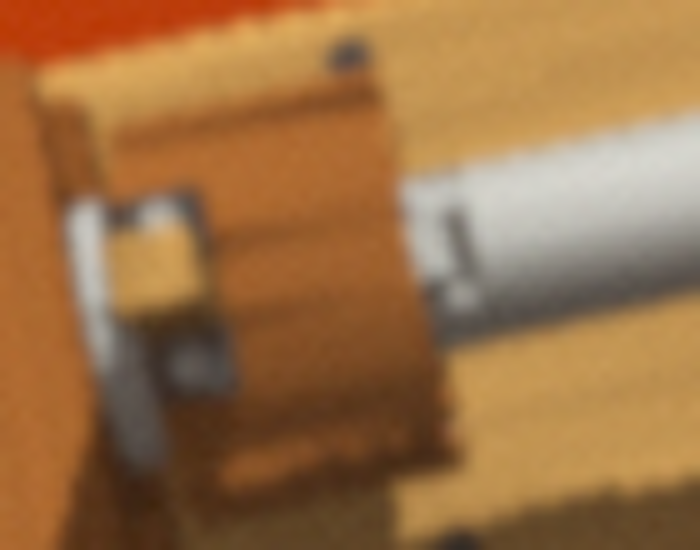

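View pics/s19.png

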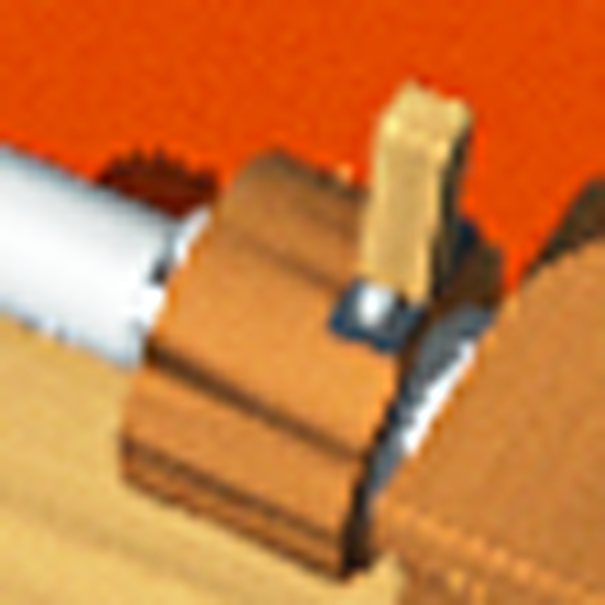

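```bash
python3 - <<'E'
from h import *
a=pickle.load(open('top.pkl','rb'))["pixels"];b=pickle.load(open('top1.pkl','rb'))["pixels"]
cv2.imwrite('pics/end.png',cv2.resize(b[:,:,::-1],(768,576)))
d=cv2.absdiff(a,b).max(2)>50
for n,(u0,v0,u1,v1) in dict(jar=(105,130,155,215),mallet=(330,90,415,205),offcut=(380,230,425,290)).items(): print(n,d[v0:v1,u0:u1].sum())
E
```

```text
jar 0
mallet 0
offcut 0
```

View pics/end.png

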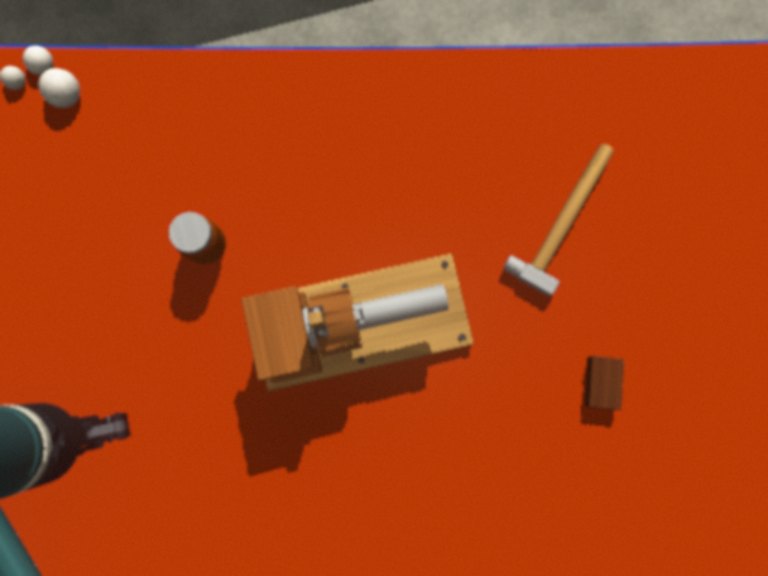

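The hub (about (333,320)) is against the collar, with the key's end showing at about (360,315). The jar, mallet and offcut haven't moved and the arm is clear, so I'm handing in.

```bash
python3 -c "
from workcell import bot
print(bot.finish_job())"
```

```text
the job is handed in; nothing more can be done
None
```

The key is seated in the slot and the hub is slid over it against the collar. I handed the job in at about 35 s with the robot clear of everything.

**Key:** My first grasp closed above the key and missed, because the fingertips reached less far past the TCP than the 25 mm given. The next grasp was lower and held. While lowering the key I hit the slot's +x bevel at about 22 N, so I shifted about 1.2 mm toward −x and it went down. After I let go, closed fingers pressing on its top stopped at the height expected for a seated key.

**Hub:** I gripped the arm across its ±y faces, pushed the hub onto the key's end (about 11 N) and turned it slowly. It slipped 2 mm forward where the keyway met the key, and I then pushed it along to a hard stop at about 13 N.

**Last checks:**
- **Travel:** contact with the key to the hard stop was about 70 mm, which matches 0.052 to 0.122.
- **Camera views:** most of the drum's back edge in the top view fits a slide of 0.122. One point in its middle fell between 0.118 and 0.122, so the pictures confirm it only to a few millimetres.
- **Bystanders:** the top view showed no change at the jar, mallet or offcut.
- **Disagreement:** the scene camera read a few millimetres off the top camera throughout, so I relied on the top view and on contact forces.

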